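# Hold a bag clip open around a recipe card

## Task

Squeeze the green bag clip open, lift it off the steel strip of its wooden rack, and bring it, jaws down and held gaping, over the middle of the top edge of the blue-topped recipe card, so that the card's edge stands well between the open jaws with neither jaw touching it. Finish while still holding the clip like that, so that I can slip a shopping list in beside the card: do not let go or let it snap shut. Don't shift the card stands or the other things on the worktop.

Things in the scene. Friction and masses are not known exactly. Their poses are not given: they have to be found in the camera images.
- blue_card_top (a point): Middle of the top edge of the blue-topped recipe card. The card is a stiff white upright sheet, 3 mm thick (point's x axis is its normal), 100 mm wide (along y), its top edge 120 mm above the worktop, z up; top 26 mm printed blue. It is fixed in a loose wooden block 60 x 110 x 24 mm (about 0.6 kg) on the worktop. This is the card to clip.
- orange_card_top (a point): Middle of the top edge of the orange-topped recipe card. The card is a stiff white upright sheet, 3 mm thick (point's x axis is its normal), 100 mm wide (along y), its top edge 120 mm above the worktop, z up; top 26 mm printed orange. It is fixed in a loose wooden block 60 x 110 x 24 mm (about 0.6 kg) on the worktop. Not to be moved; same shape as the other one.
- clip_rack: Fixed light-wood block 50 x 90 x 60 mm, origin at the centre of its underside; a 3 mm thick, 70 mm long steel strip stands along its y axis on the top, rising 16 mm above it (76 mm above the worktop). The clip starts astride this strip, jaws down, jaw tips on the block's top.
- clip_pivot (a point): Pivot of the green sprung bag clip (~45 g), like a big clothes peg standing jaws down, at the start 106 mm above the worktop. Two levers, 28 mm wide along y, on a steel barrel (radius 5 mm) along y. z: from jaws up to handles; x (level at start): direction in which jaws part and handles close. The frame belongs to the front (-x) lever; squeezed in the fingers it leans by half the joint value.
- clip_handles (a point): Point midway between the clip's two handles, 24 mm above the pivot; pinch them here along x (10 to 35 mm above the pivot). Handles end 39 mm above the pivot. At start they flare upward: 31 mm over their outer faces 10 mm above the pivot, 44 mm at the top; squeezed fully, the outer faces are parallel, 26 mm apart, with the pivot midway below the fingers.
- front_jaw_tip (a point): Inner lower edge, mid-width, of the clip's front (-x) jaw, 46 mm from the pivot.
- back_jaw_tip (a point): Inner lower edge, mid-width, of the clip's back (+x) jaw, 46 mm below the pivot (44 mm when fully gaping). Jaw tips are 3 mm apart at joint value 0 and about 26 mm apart at 0.5.
- clip_lever (a joint): Opening angle between the clip's two levers (rad): about 0 when it grips the 3 mm strip or a card, 0.5 fully gaping (hard stop, handles parallel). The spring closes it; about 9 N on each handle, 25 mm above the pivot, holds it fully open; a grip of 20 N or more takes it to the stop.
- kitchen_timer: Red and white round kitchen timer, 65 mm wide, 55 mm high; origin under its centre. Bystander.
- mug_1: White mug, 98 mm high; origin under its centre. Bystander.
- spice_jar: Small glass spice jar with a red cap, 45 mm wide, 106 mm high; origin under its centre. Bystander.
- tin: Low round food tin, 75 mm wide, 58 mm high; origin under its centre. Bystander.
There are look-alikes about, which are no part of the job. What is meant by the part that bears clip_pivot is not purple, and is the larger of those in its own colour.

How it is judged:
By the outcome, as a careful person would: the job done as asked, in the order asked, and still so for the second after the job is handed in, while the arm keeps its last pose, push and grip.
It also fails if it takes over 32 s, if anything falls off the work surface, if the arm or the gripper's body presses on something with over 40 N, if the wrist force passes 120 N, or if a joint passes its speed limit or range.

## Robot

A 6-joint arm with a two-finger parallel gripper is mounted at the origin on a cart in front of the work surface, level with it; the furniture and walls round the work are solid. World frame = base frame: x ahead of the robot, y to its left, z up, the work surface at z = 0. Lengths are in m, angles in rad, forces in N, time in s.
With the tool pointing down it reaches from about 0.325 to 0.75 m from the base axis. Payload 7.6 kg.
Tool frame: the origin (TCP) lies between the finger pads; the fingertips stand 19 mm ahead of it and the grasp point (between the pads) is the TCP (tip_reach is the distance from the TCP to the fingertips, in m); z points along the fingers, y is the line along which they close (so a half turn about z gives the same grasp; the last joint's range is limited). The gripper opens to 85 mm and grips with 20 to 120 N. Pads are 22 mm wide; open, the fingers measure 114 mm over their backs; the gripper's body (76 mm by 85 mm) begins 54 mm behind the grasp point. The pads swing forward as they close: fully open they stand 13 mm farther back than shut.
Start: joints at [1.21, 0.052, 1.401, -0, 1.689, -0.07], TCP at [0.151, 0.503, 0.25] pointing down, gripper open.
Joint ranges: [-2.9, 2.9], [-0.91, 2.17], [0.12, 2.37], [-1.06, 4.2], [0.26, 2.73], [-2.93, 2.93]. Speed limits (rad/s): [2.57, 2.57, 3.01, 3.14, 3.14, 3.14].

## Interface

Orientations are given as a unit quaternion [x, y, z, w].
In Python, from cell import read_state, capture, job_done, spot_in, tip_reach gives the robot as it stands. The module is installed in compiled form; this text tells all that it offers.
- The arm moves only by the shell command python3 -m inch 'ROWS' [FORCE]. ROWS is JSON, a list of rows, each an object with "translation": the shift along the tool's x, y, z in m, a list of three; "rotation": the turn, a rotation vector about the tool's x, y, z in degrees, a list of three; "claw": the opening in per cent of the stroke, from 0 (shut) to 100 (fully open). In form: [{"translation": [dx, dy, dz], "rotation": [ax, ay, az], "claw": claw}, ...]. A call has 1 to 8 rows; each row shifts and turns the commanded pose from where the row before left it, along the tool's axes as they then stand; what a row does not reach is not made up. A row lasts 1/8 s, in which the tool goes at most 62.5 mm and 10.7 degrees, less where a joint would pass 70% of its speed; a pose out of reach is approached as far as the arm can. A call with a gripper value outside its range is refused whole. The fingers move at their own pace and stop on an object; FORCE is the grip in N (left out, the last holds). Time passes only in rows, so rows that do not move let the fingers close. It gives the time, the measured TCP pose, the force, the opening and the grip force at its end, in the units of the state.
- read_state(): the state, without advancing time (a new reading comes with each control period).
- capture(name): name is "side" or "top" or "wrist"; returns a dict with "frame" (384x512x3 uint8, red, green, blue), "fx", "fy", "cx", "cy" (pixels), "D" ([k1, k2, p1, p2, k3] as OpenCV has them; the pictures are not rectified), "R" (3x3) and "t" (3): a world point X has camera coordinates R X + t; the wrist camera has in their place "mount" (4x4, takes a point from camera to tool coordinates, whose origin is the TCP and whose axes are the flange's). Camera axes: x right, y down, z forward; pixel columns grow to the right and rows downward; lengths in m; the calibration is good to about 2 mm. A picture is of the moment at which its call begins: read the wrist's pose just before it. There is no depth.
- job_done(): hands the job in; it is judged then, once.
Trained networks look in a picture, given as the dict that the camera call returned (one of the last four; its "shot" number tells which), for a name from the list of things; names that differ only in an ending like _2 or _b are one class to them, and where a whole thing is asked for, a point or a joint stands for the part that bears it (a point fixed in the world has none). Each returns a list of dicts, best first, with "score" (0 to 1); they miss things now and then, are a little off and sometimes report something else, mostly with a low value. They report only what shows in the picture. A call takes as long as a camera call. They do not tell look-alikes from the thing itself.
- spot_in(label, picture): "centre" ([column, row] as shares, 0 to 1, of the picture: columns of its width, rows of its height, amid what is visible of it).
The state is a dict: "clock": time; "joint_positions": joint angles; "qvel": joint speeds; "effort": joint torques, N m; "tcp_pos": TCP position; "orientation": TCP orientation; "force": force on the tool from outside, world axes, zero at the start; "wrist_torque": the same for the moment, N m; "finger_gap": opening from 0.0 (shut) to 1.0 (fully open); "gripper_force": force on a finger pad.
Only numpy, scipy, OpenCV 4.12 (cv2) and the standard library are available. Lean on these libraries where they do the work, as an engineer would, in place of code of your own. Each camera call takes 0.05 s, during which the arm holds its last target. There are 200 camera calls.

## Working session

There is one attempt and no reset: what is moved stays moved. The work goes in short steps, Python scripts to look and compute and a shell command to move; the robot and the scene stay as the last step left them, time stands still between calls to the robot, and variables do not carry over. Pictures are saved under pics/ and viewed, at most 11 in all, crops included, and the job is handed in when it is done.

```bash
mkdir -p pics; cat > h.py <<'E'
import numpy as np, cv2
from cell import *
from scipy.spatial.transform import Rotation as Rn
def cam(p,s=None):
    K=np.array([[p['fx'],0,p['cx']],[0,p['fy'],p['cy']],[0,0,1.]]);D=np.array(p['D'],float)
    if 'R' in p: R=np.array(p['R']);t=np.array(p['t'])
    else:
        M=np.array(p['mount']);T=np.eye(4);T[:3,:3]=Rn.from_quat(s['orientation']).as_matrix();T[:3,3]=s['tcp_pos']
        W=np.linalg.inv(T@M);R=W[:3,:3];t=W[:3,3]
    return K,D,R,t
def ray(c,uv):
    K,D,R,t=c
    n=cv2.undistortPoints(np.array([[uv]],float),K,D)[0,0]
    return -R.T@t, R.T@np.array([n[0],n[1],1])
def onz(c,uv,z):
    o,d=ray(c,uv); return o+d*(z-o[2])/d[2]
def proj(c,X):
    K,D,R,t=c
    return cv2.projectPoints(np.array(X,float).reshape(-1,3),cv2.Rodrigues(R)[0],t,K,D)[0][:,0]
def tri(*cu):
    A=0;b=0
    for c,uv in cu:
        o,d=ray(c,uv);d=d/np.linalg.norm(d);P=np.eye(3)-np.outer(d,d);A=A+P;b=b+P@o
    return np.linalg.solve(A,b)
def save(p,f,crop=None,k=1):
    im=p['frame'][:,:,::-1]
    if crop: a,b,c,d=crop; im=im[b:d,a:c]
    cv2.imwrite('pics/'+f,cv2.resize(im,None,fx=k,fy=k,interpolation=cv2.INTER_CUBIC))
E
python3 - <<'E'
from h import *
import pickle
P={}
for n in ['side','top']:
    p=capture(n);P[n]=p;c=cam(p);print(n,(-c[2].T@c[3]).round(3),p['fx'])
    for l in ['clip_pivot','clip_handles','blue_card_top','orange_card_top','clip_rack','front_jaw_tip','back_jaw_tip','kitchen_timer','mug_1','spice_jar','tin']:
        print(l,[(round(d['score'],2),int(d['centre'][0]*512),int(d['centre'][1]*384)) for d in spot_in(l,p)[:4]])
pickle.dump(P,open('P.pkl','wb'))
a=np.vstack([cv2.resize(P[n]['frame'],(800,600))[:, :, ::-1] for n in P])
cv2.imwrite('pics/s.png',a[:600]);cv2.imwrite('pics/t.png',a[600:])
print(read_state())
E
```

```text
side [ 0.12  -0.752  0.601] 394.71156433586634
clip_pivot [(0.65, 288, 209), (0.6, 259, 194), (0.47, 230, 227)]
clip_handles [(0.76, 228, 226), (0.56, 260, 196), (0.52, 288, 209)]
blue_card_top [(0.81, 306, 252), (0.48, 237, 182)]
orange_card_top [(0.6, 235, 182)]
clip_rack [(0.66, 262, 218), (0.48, 190, 168), (0.24, 235, 185)]
front_jaw_tip [(0.57, 257, 194), (0.5, 289, 207), (0.46, 229, 232)]
back_jaw_tip [(0.64, 283, 207), (0.53, 261, 190)]
kitchen_timer [(0.8, 192, 166)]
mug_1 [(0.59, 265, 156)]
spice_jar [(0.66, 275, 183)]
tin [(0.66, 353, 252), (0.16, 258, 196)]
top [0.068 0.106 1.272] 432.3751671358324
clip_pivot [(0.63, 267, 248), (0.6, 269, 189), (0.59, 268, 208)]
clip_handles [(0.75, 269, 206), (0.53, 271, 190), (0.44, 266, 250)]
blue_card_top [(0.87, 330, 219), (0.53, 269, 207)]
orange_card_top [(0.83, 186, 197), (0.22, 275, 220)]
clip_rack [(0.86, 275, 218), (0.22, 266, 209)]
front_jaw_tip [(0.71, 272, 208), (0.69, 270, 192), (0.38, 266, 249), (0.2, 269, 206)]
back_jaw_tip [(0.47, 268, 204)]
kitchen_timer [(0.87, 121, 223)]
mug_1 [(0.67, 184, 149)]
spice_jar [(0.9, 223, 174), (0.62, 272, 220)]
tin [(0.87, 347, 187)]
{'clock': 1.2, 'joint_positions': array([ 1.20972197e+00,  5.21560557e-02,  1.40071756e+00, -1.39909998e-05,
        1.68862356e+00, -7.02944609e-02]), 'qvel': array([ 3.24168338e-06, -5.49101497e-04, -3.16850094e-03,  1.59171312e-03,
        2.28177136e-04,  1.31129296e-03]), 'effort': array([-1.98120732e-03, -3.81548917e+01, -3.60309899e+01, -1.15116927e-04,
        1.57317900e-04, -3.12460679e-05]), 'tcp_pos': array([0.15049744, 0.50297115, 0.25033747]), 'orientation': array([1.44879090e-01, 9.89449366e-01, 4.51420442e-05, 1.70020118e-05]), 'force': array([-0.24164713,  0.24127897,  0.04493039]), 'wrist_torque': array([-0.03957913, -0.02212596,  0.02727775]), 'gripper_force': 0.0, 'finger_gap': 0.9982160303961914}
```

View pics/s.png

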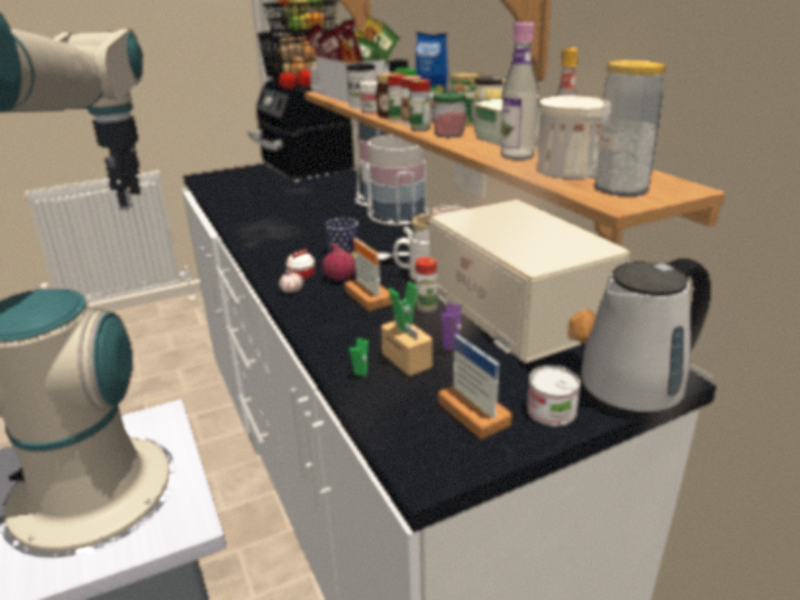

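View pics/t.png

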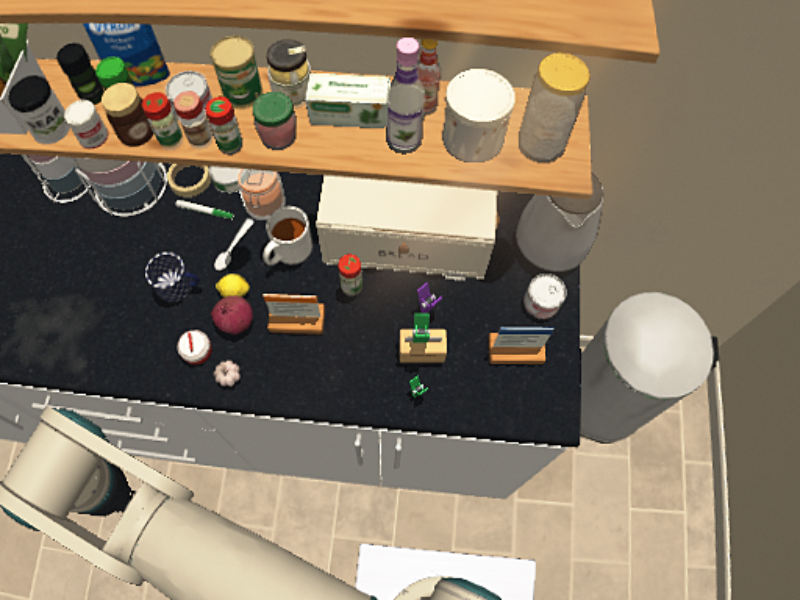

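The side view shows the green clip on the rack at (259,194), a small green clip on the worktop at (230,227) and a purple clip at (288,209). In the top view they are at (269,208), (267,248) and (270,190). The larger green one astride the rack strip fits the description, so I'll confirm it in an enlarged crop.

```bash
python3 - <<'E'
from h import *
import pickle
P=pickle.load(open('P.pkl','rb'));s=cam(P['side']);t=cam(P['top'])
pr=lambda l,a,b:print(l,tri((s,a),(t,b)).round(3))
pr('clip',(260,195.5),(270,207.5));pr('small',(229,227),(266.5,249));pr('purple',(288,209),(270,190))
pr('blue',(306,228),(336,211))
print('orange top z.12',onz(t,(186,190),.12),'jar',onz(t,(223,167),.106),'timer',onz(t,(124,222),.055),'tin',onz(t,(349,184),.058),'mug',onz(t,(184,148),.098))
a=P['side']['frame'][155:285,195:365,::-1];b=P['top']['frame'][160:290,215:385,::-1]
im=np.hstack([cv2.resize(q,(400,306),interpolation=cv2.INTER_CUBIC) for q in (a,b)]);cv2.imwrite('pics/c.png',im)
E
```

```text
clip [0.539 0.086 0.105]
small [0.438 0.084 0.036]
purple [0.627 0.09  0.036]
blue [ 0.553 -0.108  0.103]
orange top z.12 [0.56657725 0.33489002 0.12      ] jar [0.65999516 0.23789044 0.106     ] timer [0.46992912 0.51937113 0.055     ] tin [ 0.66650384 -0.15531726  0.058     ] mug [0.71802056 0.36891791 0.098     ]
```

View pics/c.png

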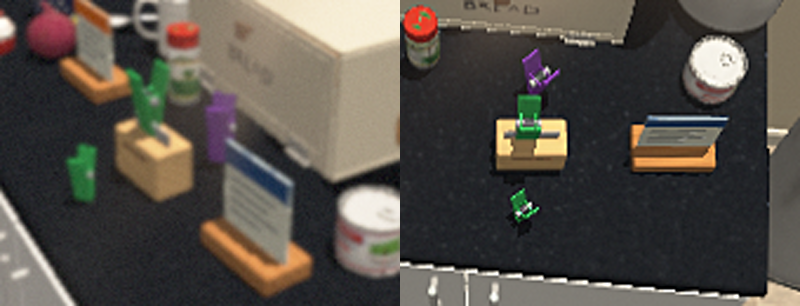

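The crop confirms it: the large green clip is astride the rack strip, at (145,95) in the left half and (530,115) in the right. The small green one and the purple one lie loose. I'm moving to look from the wrist.

```bash
R='x'; python3 -m inch '[{"translation":[-0.06,-0.001,-0.005],"rotation":[0,0,6.4],"claw":100},{"translation":[-0.06,-0.001,-0.005],"rotation":[0,0,6.4],"claw":100},{"translation":[-0.06,-0.001,-0.005],"rotation":[0,0,6.4],"claw":100},{"translation":[-0.06,-0.001,-0.005],"rotation":[0,0,6.4],"claw":100},{"translation":[-0.06,-0.001,-0.005],"rotation":[0,0,6.4],"claw":100},{"translation":[-0.06,-0.001,-0.005],"rotation":[0,0,6.4],"claw":100},{"translation":[-0.06,-0.001,-0.005],"rotation":[0,0,6.4],"claw":100},{"translation":[-0.06,-0.001,-0.005],"rotation":[0,0,6.4],"claw":100}]'
python3 -m inch '[{"translation":[-0.06,-0.001,0],"rotation":[0,0,6.4],"claw":100},{"translation":[-0.05,-0.001,0],"rotation":[0,0,5],"claw":100},{"translation":[0,0,0],"rotation":[0,0,5],"claw":100},{"translation":[0,0,0],"rotation":[0,0,5],"claw":100}]'
python3 - <<'E'
from h import *
import pickle
s=read_state();p=capture('wrist');save(p,'w1.png',None,1.5);pickle.dump((s,p),open('w1.pkl','wb'))
print(s['tcp_pos'],s['orientation'],Rn.from_quat(s['orientation']).as_matrix().round(3),np.array(p['mount']).round(3),p['fx'])
for l in ['clip_pivot','clip_handles','clip_rack','front_jaw_tip','back_jaw_tip','blue_card_top']:
    print(l,[(round(d['score'],2),int(d['centre'][0]*512),int(d['centre'][1]*384)) for d in spot_in(l,p)[:4]])
E
```

```text
clock: 2.2
tcp_pos: [0.5072, 0.2025, 0.2903]
orientation: [0.56, 0.829, 0.0, -0.0]
force: [-0.2, 1.2, 0.4]
finger_gap: 1.001
gripper_force: 0.0
clock: 2.7
tcp_pos: [0.5407, 0.0991, 0.2902]
orientation: [0.704, 0.71, 0.0, -0.0]
force: [0.8, -0.1, -0.2]
finger_gap: 1.003
gripper_force: 0.0
[0.54072693 0.09908748 0.290217  ] [ 7.04149068e-01  7.10052166e-01  1.82115124e-05 -1.07287578e-04] [[-0.008  1.    -0.   ]
 [ 1.     0.008  0.   ]
 [ 0.    -0.    -1.   ]] [[-0.    -0.964 -0.268  0.069]
 [ 1.    -0.     0.     0.   ]
 [-0.001 -0.268  0.964 -0.125]
 [ 0.     0.     0.     1.   ]] 308.16372393598476
clip_pivot [(0.97, 317, 179), (0.78, 171, 171), (0.65, 243, 183)]
clip_handles [(0.71, 175, 176), (0.56, 320, 178)]
clip_rack [(0.88, 245, 161), (0.73, 246, 186), (0.26, 256, 182)]
front_jaw_tip [(0.83, 171, 174), (0.64, 243, 186)]
back_jaw_tip [(0.9, 311, 186), (0.89, 257, 179), (0.52, 169, 182)]
blue_card_top [(0.74, 265, 289), (0.51, 248, 159)]
```

View pics/w1.png

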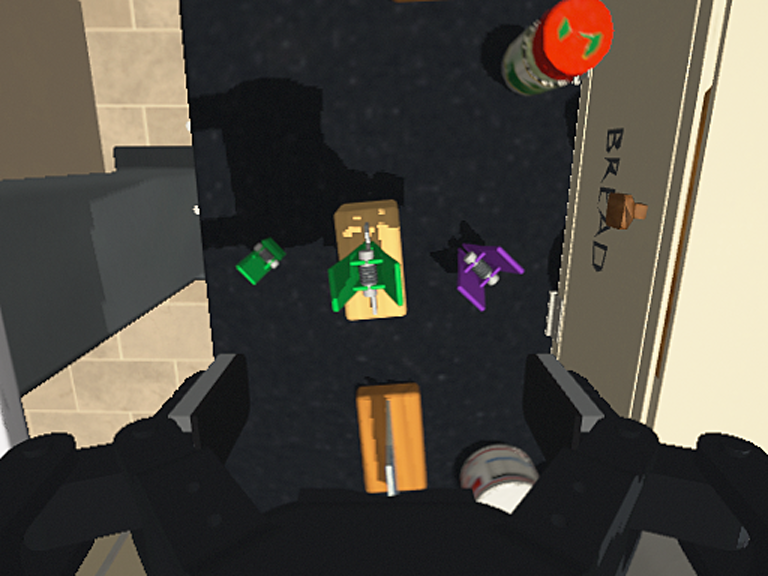

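The wrist view shows the clip at (367,275) on its rack, the small green and purple clips at its sides, and the blue card's top at (391,440). I'll enlarge it to read the edges.

```bash
python3 - <<'E'
from h import *
import pickle
s,p=pickle.load(open('w1.pkl','rb'));save(p,'w1c.png',(205,125,295,220),6.3)
E
```

```text
(no output)
```

View pics/w1c.png

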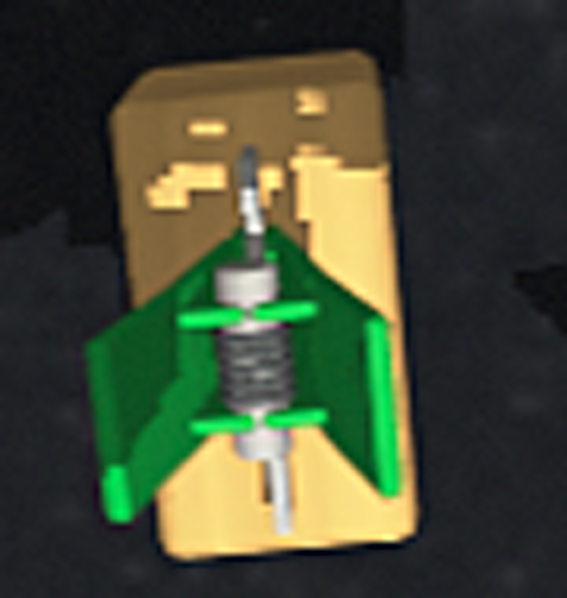

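```bash
python3 - <<'E'
from h import *
import pickle
s,p=pickle.load(open('w1.pkl','rb'));c=cam(p,s)
f=lambda u,v,z:onz(c,(205+u/6.3-.42,125+v/6.3-.42),z)
L=[f(88,345,.1445),f(108,522,.1445)];R=[f(388,318,.1445),f(400,495,.1445)];B=[f(246,265,.107),f(261,458,.107)];S=[f(249,150,.076),f(283,533,.076)]
rk=[f(112,110,.06),f(378,85,.06),f(416,545,.06),f(165,558,.06)]
for n,q in zip('LRBS',[L,R,B,S]):
    d=q[0]-q[1];print(n,q[0].round(4),q[1].round(4),'mid',((q[0]+q[1])/2).round(4),'yaw',np.degrees(np.arctan2(-d[0],d[1])).round(1),np.linalg.norm(d).round(4))
print('handles mid',(sum(L+R)/4).round(4),[r.round(4) for r in rk])
# preliminary blue card from wrist view
for v in [(387,397),(391,492)]: print(onz(c,(v[0]/1.5,v[1]/1.5),.12).round(4))
E
```

```text
L [0.5061 0.1002 0.1445] [0.5084 0.0733 0.1445] mid [0.5073 0.0867 0.1445] yaw 4.8 0.0269
R [0.5491 0.1045 0.1445] [0.5513 0.0778 0.1445] mid [0.5502 0.0912 0.1445] yaw 4.7 0.0267
B [0.5273 0.1043 0.107 ] [0.5297 0.0716 0.107 ] mid [0.5285 0.088  0.107 ] yaw 4.2 0.0327
S [0.5266 0.1184 0.076 ] [0.5326 0.0475 0.076 ] mid [0.5296 0.0829 0.076 ] yaw 4.9 0.0712
handles mid [0.5287 0.089  0.1445] [array([0.501 , 0.1232, 0.06  ]), array([0.5494, 0.1281, 0.06  ]), array([0.5581, 0.0395, 0.06  ]), array([0.5094, 0.0365, 0.06  ])]
[5.428e-01 4.000e-04 1.200e-01]
[ 0.5466 -0.0803  0.12  ]
```

```bash
python3 -m inch '[{"translation":[-0.055,0,0],"rotation":[0,0,-2.2],"claw":100},{"translation":[-0.055,0,0],"rotation":[0,0,-2.1],"claw":100},{"translation":[-0.04,0,0],"rotation":[0,0,0],"claw":100},{"translation":[0,0,0],"rotation":[0,0,0],"claw":100},{"translation":[0,0,0],"rotation":[0,0,0],"claw":100}]'
python3 - <<'E'
from h import *
import pickle
s=read_state();p=capture('wrist');save(p,'w2.png',(170,90,340,260),3.5);pickle.dump((s,p),open('w2.pkl','wb'))
print(s['tcp_pos'],Rn.from_quat(s['orientation']).as_matrix().round(3))
for l in ['clip_rack','blue_card_top']:
    print(l,[(round(d['score'],2),int(d['centre'][0]*512),int(d['centre'][1]*384)) for d in spot_in(l,p)[:4]])
E
```

```text
clock: 3.68
tcp_pos: [0.5476, -0.0493, 0.2903]
orientation: [0.675, 0.738, 0.0, -0.0]
force: [-0.0, 0.3, 0.1]
finger_gap: 1.002
gripper_force: 0.0
[ 0.54759304 -0.0492861   0.29027836] [[-0.088  0.996  0.   ]
 [ 0.996  0.088  0.   ]
 [ 0.     0.    -1.   ]]
clip_rack [(0.95, 253, 63), (0.65, 252, 20)]
blue_card_top [(0.75, 257, 196)]
```

View pics/w2.png

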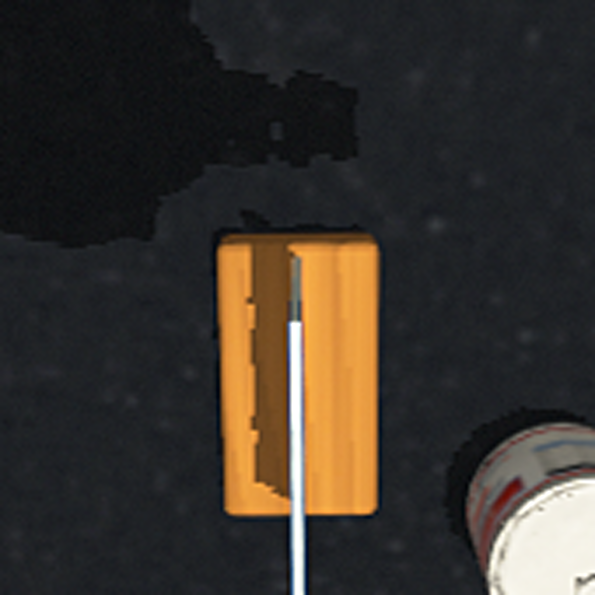

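```bash
python3 - <<'E'
from h import *
import pickle
s,p=pickle.load(open('w2.pkl','rb'));c=cam(p,s);im=p['frame'].astype(int)
g=im.min(2)
for r in range(178,330,10): 
    cols=np.where(g[r,240:272]>140)[0]+240
    print(r,cols.tolist(),(onz(c,(cols.mean(),r),.12).round(4) if len(cols) else ''))
print(g[176:190,252:258].tolist())
f=lambda u,v,z:onz(c,(170+u/3.5-.36,90+v/3.5-.36),z).round(4)
print('block top',f(216,245,.024),f(379,240,.024),f(378,515,.024),f(227,515,.024))
e=f(294.5,321,.12);print(e)
E
```

```text
178 [] 
188 [253, 254, 255] [ 0.5462 -0.0631  0.12  ]
198 [253, 254, 255] [ 0.547  -0.0735  0.12  ]
208 [253, 254, 255] [ 0.548 -0.084  0.12 ]
218 [253, 254, 255, 256] [ 0.5494 -0.0948  0.12  ]
228 [253, 254, 255] [ 0.5498 -0.1058  0.12  ]
238 [254, 255, 256] [ 0.5518 -0.1169  0.12  ]
248 [254, 255, 256] [ 0.5528 -0.1283  0.12  ]
258 [254, 255, 256] [ 0.5538 -0.1399  0.12  ]
268 [254, 255, 256] [ 0.5548 -0.1517  0.12  ]
278 [240, 241, 242, 243, 244, 245, 246, 247, 248] [ 0.544  -0.1649  0.12  ]
288 [240, 241, 242, 243, 244, 245, 246, 247, 248, 249, 250, 251, 252, 253, 254, 255, 256, 257, 258, 266, 267, 268, 269, 270, 271] [ 0.5555 -0.1763  0.12  ]
298 [240, 241, 242, 243, 244, 245, 246, 247, 248, 249, 258, 261, 262, 263, 264, 265, 266, 267, 268, 269, 270, 271] [ 0.559  -0.1887  0.12  ]
308 [260, 261, 262, 263, 264, 265, 266, 267, 268, 269, 270, 271] [ 0.5708 -0.2006  0.12  ]
318 [261, 262, 263, 264, 265, 266, 267, 268, 269, 270, 271] [ 0.5727 -0.2137  0.12  ]
328 [265, 266, 267, 268, 269, 270, 271] [ 0.5762 -0.2269  0.12  ]
[[47, 85, 106, 58, 70, 71], [46, 84, 107, 57, 69, 72], [46, 85, 104, 56, 67, 70], [51, 84, 107, 57, 65, 69], [54, 81, 99, 52, 61, 67], [56, 105, 124, 72, 70, 66], [90, 255, 255, 235, 124, 60], [85, 254, 255, 231, 114, 58], [82, 250, 255, 230, 111, 56], [78, 247, 255, 230, 112, 57], [77, 243, 255, 227, 113, 57], [79, 242, 255, 224, 113, 65], [77, 240, 254, 221, 114, 61], [72, 242, 254, 220, 116, 65]]
block top [ 0.5154 -0.0547  0.024 ] [ 0.5748 -0.0476  0.024 ] [ 0.5861 -0.1566  0.024 ] [ 0.5268 -0.1618  0.024 ]
[ 0.5454 -0.0563  0.12  ]
```

```bash
python3 -m inch '[{"translation":[0.05,-0.003,0],"rotation":[0,0,0],"claw":100},{"translation":[0.05,-0.003,0],"rotation":[0,0,0],"claw":100},{"translation":[0.0389,-0.0007,0.02],"rotation":[0,0,0.2],"claw":100},{"translation":[0,0,0.04],"rotation":[0,0,0],"claw":100},{"translation":[0,0,0.03],"rotation":[0,0,0],"claw":100},{"translation":[0,0,0],"rotation":[0,0,0],"claw":100},{"translation":[0,0,0],"rotation":[0,0,0],"claw":100}]'
python3 - <<'E'
from h import *
s=read_state();p=capture('wrist');save(p,'w3.png',None,1.5)
print(s['tcp_pos'],s['orientation'])
c=cam(p,s);print(proj(c,[[.5287,.089,.145],[.5287,.0885,.106],[.5073,.0867,.1445],[.5502,.0912,.1445]])*1.5)
E
```

```text
clock: 4.7
tcp_pos: [0.5292, 0.0884, 0.2021]
orientation: [0.676, 0.737, 0.001, 0.001]
force: [0.1, 0.1, 1.4]
finger_gap: 1.0
gripper_force: 0.0
[0.5292115  0.08839559 0.2020507 ] [6.76397387e-01 7.36535940e-01 9.19492297e-04 7.33573907e-04]
[[383.50710956 321.89278255]
 [383.51138959 295.34589115]
 [332.244691   322.5975938 ]
 [435.01949753 320.57842587]]
```

View pics/w3.png

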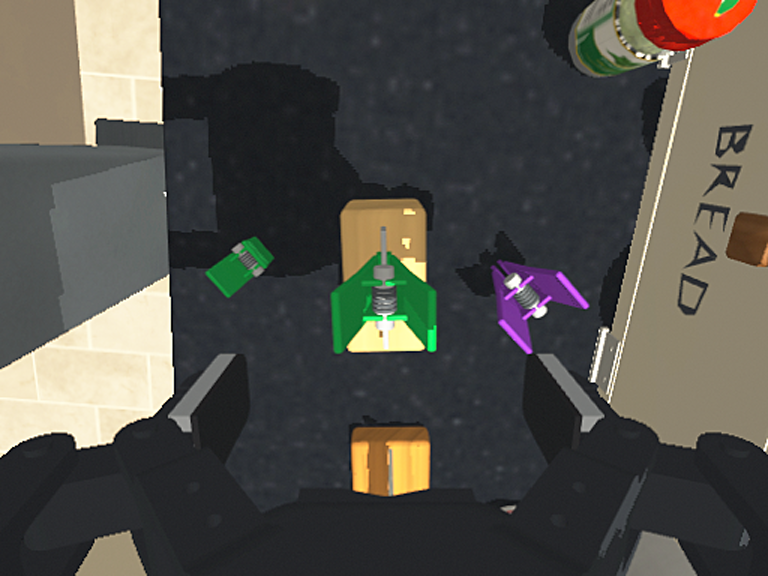

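The clip is centred between the fingers at (384,300). I'm descending and squeezing.

```bash
python3 -m inch '[{"translation":[0,0,0.025],"rotation":[0,0,0],"claw":100},{"translation":[0,0,0.025],"rotation":[0,0,0],"claw":100},{"translation":[0,0,0.0205],"rotation":[0,0,0],"claw":80},{"translation":[0,0,0],"rotation":[0,0,0],"claw":65},{"translation":[0,0,0],"rotation":[0,0,0],"claw":58}]' 30
python3 -m inch '[{"translation":[0,0,0],"rotation":[0,0,0],"claw":50},{"translation":[0,0,0],"rotation":[0,0,0],"claw":42},{"translation":[0,0,0],"rotation":[0,0,0],"claw":35},{"translation":[0,0,0],"rotation":[0,0,0],"claw":20},{"translation":[0,0,0],"rotation":[0,0,0],"claw":10},{"translation":[0,0,0],"rotation":[0,0,0],"claw":10},{"translation":[0,0,0],"rotation":[0,0,0],"claw":10}]' 30
python3 - <<'E'
from h import *
s=read_state();print(s)
a=capture('wrist');b=capture('side')
im=np.hstack([cv2.resize(a['frame'][80:272,120:376],(400,300)),cv2.resize(b['frame'][150:246,200:328],(400,300),interpolation=cv2.INTER_CUBIC)])[:,:,::-1]
cv2.imwrite('pics/w4.png',im)
E
```

```text
clock: 5.38
tcp_pos: [0.5296, 0.0881, 0.1318]
orientation: [0.677, 0.736, 0.001, 0.001]
force: [-1.1, 0.4, 0.4]
finger_gap: 0.578
gripper_force: 0.0
clock: 6.25
tcp_pos: [0.53, 0.0882, 0.1336]
orientation: [0.677, 0.736, 0.002, 0.002]
force: [-3.8, 0.2, 13.6]
finger_gap: 0.293
gripper_force: 32.5
{'clock': 6.25, 'joint_positions': array([9.60671067e-02, 1.51438855e-01, 1.52974579e+00, 2.74480970e-04,
       1.45526327e+00, 1.15237557e-02]), 'qvel': array([ 0.00207326,  0.0019897 ,  0.00278419, -0.0004786 , -0.00060068,
       -0.00078645]), 'effort': array([-2.83253454e-01, -3.33704710e+01, -2.93558139e+01, -1.07520281e-01,
       -1.32981397e+00, -1.28305083e-02]), 'tcp_pos': array([0.53001254, 0.08821649, 0.13364926]), 'orientation': array([0.67660257, 0.73634389, 0.00200521, 0.00161703]), 'force': array([-3.79366618,  0.20567057, 13.56021636]), 'wrist_torque': array([-2.46461339e-04,  9.31745937e-01, -7.70319118e-02]), 'gripper_force': 32.50822842121124, 'finger_gap': 0.2929941774689893}
```

View pics/w4.png

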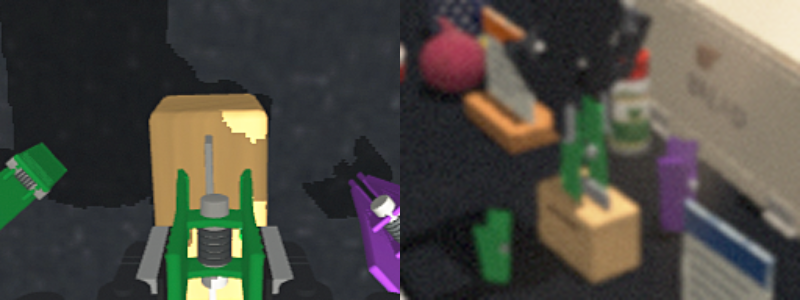

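The wrist and side views show the handles parallel in the fingers at (215,240), with the jaws astride the strip. The gap of 25 mm means it's gaping fully. Next I lift straight up.

```bash
python3 -m inch '[{"translation":[0,0,-0.006],"rotation":[0,0,0],"claw":10},{"translation":[0,0,-0.015],"rotation":[0,0,0],"claw":10},{"translation":[0,0,-0.025],"rotation":[0,0,0],"claw":10},{"translation":[0,0,-0.04],"rotation":[0,0,0],"claw":10},{"translation":[0,0,-0.034],"rotation":[0,0,0],"claw":10},{"translation":[0,0,0],"rotation":[0,0,0],"claw":10},{"translation":[0,0,0],"rotation":[0,0,0],"claw":10}]' 40
python3 - <<'E'
from h import *
s=read_state();print(s['gripper_force'],Rn.from_quat(s['orientation']).as_matrix().round(4).tolist())
p=capture('wrist');b=capture('side')
im=np.hstack([cv2.resize(p['frame'][130:322,128:384],(400,300)),cv2.resize(b['frame'][130:250,200:360],(400,300),interpolation=cv2.INTER_CUBIC)])[:,:,::-1]
cv2.imwrite('pics/w5.png',im)
E
```

```text
clock: 7.22
tcp_pos: [0.5284, 0.0879, 0.2492]
orientation: [0.677, 0.736, -0.0, -0.0]
force: [0.5, -0.2, -1.2]
finger_gap: 0.286
gripper_force: 39.6
39.576576948165894 [[-0.0843, 0.9964, -0.0011], [0.9964, 0.0843, -0.0], [0.0001, -0.0011, -1.0]]
```

View pics/w5.png

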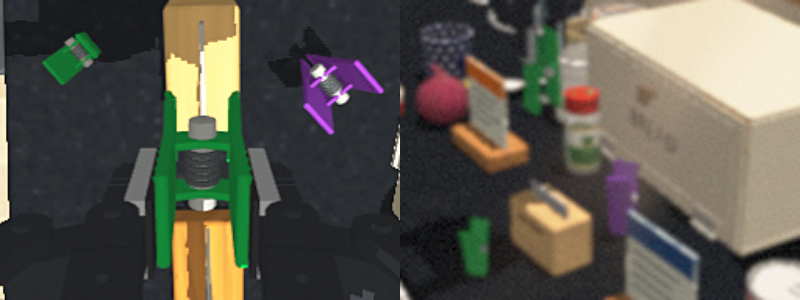

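```bash
python3 - <<'E'
from h import *
s=read_state();p=capture('wrist');c=cam(p,s)
print(s['tcp_pos'])
T=s['tcp_pos']
for dz in (.018,.021,.024,.027,.030):
    z=T[2]-dz; R=Rn.from_quat(s['orientation']).as_matrix()
    q=[T+R@np.array([a,b,dz]) for a,b in((.0165,0),(-.0165,0))]
    tip=[T+R@np.array([.014,b,dz+44e-3]) for b in(-.013,.013)]
    u=(proj(c,q+tip)-[128,130])/.64
    print(dz,u.round(0).tolist())
for l in ['clip_pivot','clip_handles','front_jaw_tip','back_jaw_tip']:
    print(l,[(round(d['score'],2),((np.array(d['centre'])*[512,384]-[128,130])/.64).round(0)) for d in spot_in(l,p)[:3]])
b=capture('side');cb=cam(b)
tip=[T+R@np.array([0,b_,.024+44e-3]) for b_ in(-.013,.013)]+[T+R@np.array([0,0,.024])]
print('side crop',((proj(cb,tip)-[200,130])*2.5).round(0).tolist())
E
```

```text
[0.52819156 0.0879051  0.24830729]
0.018 [[201.0, 129.0], [201.0, 222.0], [169.0, 97.0], [233.0, 97.0]]
0.021 [[201.0, 125.0], [201.0, 217.0], [169.0, 95.0], [233.0, 95.0]]
0.024 [[201.0, 122.0], [201.0, 213.0], [170.0, 93.0], [232.0, 93.0]]
0.027 [[201.0, 119.0], [201.0, 208.0], [170.0, 91.0], [232.0, 91.0]]
0.03 [[201.0, 116.0], [201.0, 204.0], [171.0, 89.0], [231.0, 89.0]]
clip_pivot [(0.92, array([69., 55.])), (0.78, array([326.,  83.])), (0.64, array([204., 175.]))]
clip_handles [(0.97, array([204., 178.])), (0.68, array([72., 58.]))]
front_jaw_tip [(0.77, array([201., 177.])), (0.69, array([67., 62.])), (0.55, array([330.,  83.]))]
back_jaw_tip [(0.76, array([236., 177.])), (0.66, array([68., 68.])), (0.61, array([319.,  98.]))]
side crop [[132.0, 102.0], [153.0, 97.0], [141.0, 60.0]]
```

```bash
python3 -m inch '[{"translation":[-0.03,0.001,0],"rotation":[0,0,0],"claw":10},{"translation":[-0.045,0.001,0],"rotation":[0,0,-0.35],"claw":10},{"translation":[-0.05,0.0015,0],"rotation":[0,0,-0.35],"claw":10},{"translation":[-0.045,0.001,0],"rotation":[0,0,0],"claw":10},{"translation":[-0.0249,0.0011,0],"rotation":[0,0,0],"claw":10},{"translation":[0,0,0.015],"rotation":[0,0,0],"claw":10},{"translation":[0,0,0],"rotation":[0,0,0],"claw":10},{"translation":[0,0,0],"rotation":[0,0,0],"claw":10}]' 40
python3 - <<'E'
from h import *
s=read_state();print(s['tcp_pos'],Rn.from_quat(s['orientation']).as_matrix().round(4).tolist())
p=capture('wrist');b=capture('side')
im=np.hstack([cv2.resize(p['frame'][130:322,128:384],(400,300)),cv2.resize(b['frame'][160:280,240:400],(400,300),interpolation=cv2.INTER_CUBIC)])[:,:,::-1]
cv2.imwrite('pics/w6.png',im)
c=cam(p,s);n=np.array([np.cos(np.radians(5.5)),np.sin(np.radians(5.5)),0]);e=np.array([.5502,-.1058,.12]);d=np.array([-n[1],n[0],0])
print('card ends px',((proj(c,[e+.05*d,e,e-.05*d])-[128,130])/.64).round(1).tolist())
E
```

```text
clock: 8.62
tcp_pos: [0.5518, -0.1046, 0.2347]
orientation: [0.672, 0.741, 0.0, -0.0]
force: [0.4, 0.2, -0.8]
finger_gap: 0.292
gripper_force: 39.6
[ 0.551844   -0.10461848  0.23474415] [[-0.0979, 0.9952, -0.0002], [0.9952, 0.0979, 0.0003], [0.0003, -0.0002, -1.0]]
card ends px [[197.6, -1.9], [197.7, 96.0], [197.7, 183.9]]
```

View pics/w6.png

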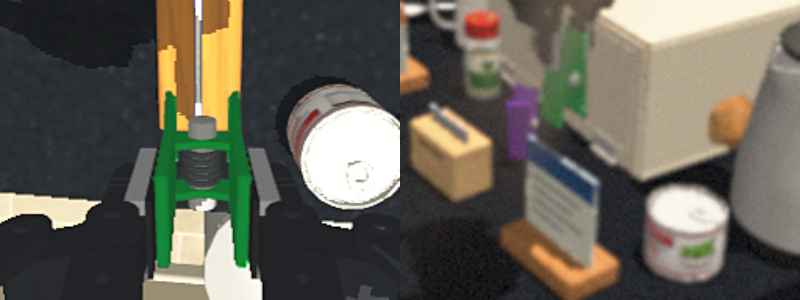

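The card's edge shows at (198,60) on the left, midway below the jaws at (168,95) and (234,97), and the side view has the clip just behind the card. I'll correct 1.6 mm and lower.

```bash
python3 -m inch '[{"translation":[-0.001,-0.0017,0],"rotation":[0,0,0],"claw":10},{"translation":[0,0,0.015],"rotation":[0,0,0],"claw":10},{"translation":[0,0,0.02],"rotation":[0,0,0],"claw":10},{"translation":[0,0,0.015],"rotation":[0,0,0],"claw":10},{"translation":[0,0,0.012],"rotation":[0,0,0],"claw":10},{"translation":[0,0,0],"rotation":[0,0,0],"claw":10},{"translation":[0,0,0],"rotation":[0,0,0],"claw":10},{"translation":[0,0,0],"rotation":[0,0,0],"claw":10}]' 40
python3 - <<'E'
from h import *
s=read_state();print(s['tcp_pos'],s['force'])
p=capture('wrist');b=capture('side')
im=np.hstack([cv2.resize(p['frame'][130:322,128:384],(400,300)),cv2.resize(b['frame'][195:275,255:362],(400,300),interpolation=cv2.INTER_CUBIC)])[:,:,::-1]
cv2.imwrite('pics/w7.png',im)
c=cam(b);T=s['tcp_pos'];f=400/107
g=lambda X:((proj(c,X)-[255,195])*[f,3.75]).round(0).tolist()
print('pivot dz .024,.030; front tip',g([T-[0,0,.024],T-[0,0,.03],T+[-.0125,-.014,-.068],T+[-.0125,-.014,-.074],[.5502,-.1058,.12],[.5454,-.0563,.12],[.555,-.1555,.12]]))
E
```

```text
clock: 9.72
tcp_pos: [0.5506, -0.1069, 0.1736]
orientation: [0.672, 0.74, 0.0, 0.001]
force: [0.7, 0.6, -1.2]
finger_gap: 0.291
gripper_force: 39.6
[ 0.55063579 -0.10685035  0.17361583] [ 0.65115569  0.59071795 -1.15255639]
pivot dz .024,.030; front tip [[187.0, 59.0], [186.0, 68.0], [180.0, 138.0], [180.0, 146.0], [184.0, 101.0], [135.0, 67.0], [237.0, 138.0]]
```

View pics/w7.png

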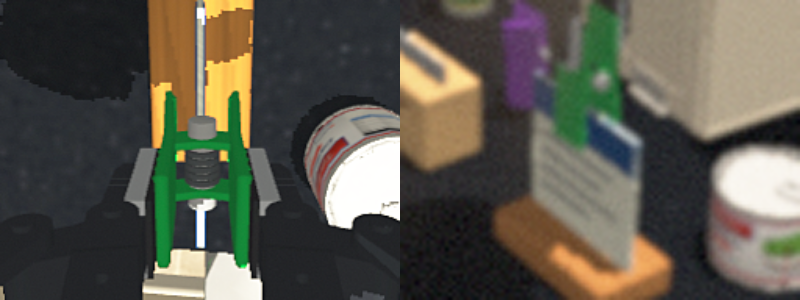

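The card runs between the jaws at (201,225), centred under the barrel. The side view shows the front jaw tip at (572,148), about 20 mm below the card's top. There is no contact force and the grip holds at 40 N, so I'm handing it in.

```bash
python3 -c "
from cell import *
print(job_done())"
```

```text
the job is handed in; nothing more can be done
None
```

I handed in the job with the green clip held gaping over the middle of the blue card's top edge: the edge stands about 20 mm up between the open jaws, and I measured no contact force; I don't have the judge's verdict.

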